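# Walk the drilling vice home and lock its hold-down

## Robot

A 7-joint arm with a two-finger parallel gripper is mounted at the origin on a cart in front of the work surface, level with it; the furniture and walls round the work are solid. World frame = base frame: x ahead of the robot, y to its left, z up, the work surface at z = 0. Lengths are in m, angles in rad, forces in N, time in s.
With the tool pointing down it reaches from about 0.4 to 0.875 m from the base axis. Payload 19.3 kg.
Tool frame: the origin (TCP) lies midway between the tips of the shut fingers; the grasp point (between the pads) lies arm.tcp_to_grasp behind it (arm.tcp_to_grasp is the distance from the TCP to the grasp point, in m); z points along the fingers, y is the line along which they close (so a half turn about z gives the same grasp; the last joint's range is limited). The gripper opens to 85 mm and grips with 20 to 120 N. Pads are 22 mm wide; open, the fingers measure 114 mm over their backs; the gripper's body (76 mm by 85 mm) begins 54 mm behind the grasp point. The pads swing forward as they close: fully open they stand 13 mm farther back than shut.
Start: joints at [1.259, 0.521, -0.036, 1.599, 0.021, 1.021, -0.113], TCP at [0.15, -0.607, 0.231] pointing down, gripper open.
Joint ranges: [-2.91, 2.91], [-0.3, 2.13], [-1.5, 1.42], [0.17, 2.43], [-1.26, 4.41], [0.16, 1.93], [-2.52, 2.52]. Speed limits (rad/s): [1.89, 1.89, 2.39, 2.39, 3.01, 3.01, 3.01].

## Interface

Orientations are given as a unit quaternion [x, y, z, w].
In Python, from cell import readout, cams, arm gives the robot as it stands.
- The arm moves only by the tool drive_tool, never from a script. Its argument "rows" is one flat list of numbers, 7 for each row, row after row: the shift along the tool's x, y, z in cm, then the turn, a rotation vector about the tool's x, y, z in degrees, then the finger opening in cm, from 0 to 8.54. A call has 1 to 12 rows; each row is the pose to reach, as a shift and turn from the pose commanded when the call began, along the tool's axes at that moment; what a row does not reach only later rows make up. A row lasts 1/12 s, in which the tool goes at most 41.7 mm and 7.16 degrees, less where a joint would pass 70% of its speed; a pose out of reach is approached as far as the arm can. A call with a gripper value outside its range is refused whole. The fingers move at their own pace and stop on an object; "squeeze" is the grip in N (left out, the last holds). Time passes only in rows, so rows that repeat a pose let the fingers close. It gives the time, the measured TCP pose, the force, the opening and the grip force at its end, in the units of the state.
- readout.get_state(): the state, without advancing time (a new reading comes with each control period).
- cams.read_camera(name): name is "side" or "top"; returns the picture (420x560x3 uint8, red, green, blue); there is no depth.
- cams.camera_info(name): a dict with "fov_y" (degrees; the focal length in pixels is half the picture's height over the tangent of half this angle, whatever the lens; pixels are square), "cx", "cy" (the principal point, pixels), "distortion" ([k1, k2, p1, p2, k3] as OpenCV has them; the pictures are not rectified), "rvec" (rotation vector, rad) and "tvec" (3), from world to camera coordinates, as OpenCV has them. Camera axes: x right, y down, z forward; pixel columns grow to the right and rows downward; lengths in m; the calibration is good to about 2 mm. A picture is of the moment at which its call begins. camera_info takes no time and is no camera call.
- arm.hand_in(): hands the job in; it is judged then, once.
The state is a dict: "t": time; "joint_positions": joint angles; "joint_velocities": joint speeds; "effort": joint torques, N m; "ee_pos": TCP position; "tcp_rot": TCP orientation; "ft_force": force on the tool from outside, world axes, zero at the start; "wrist_torque": the same for the moment, N m; "grip_width": opening from 0.0 (shut) to 1.0 (fully open); "finger_force": force on a finger pad.
Only numpy, scipy, OpenCV 4.12 (cv2) and the standard library are available. Lean on these libraries where they do the work, as an engineer would, in place of code of your own. Each camera call takes 0.05 s, during which the arm holds its last target. There are 200 camera calls.

## Task

Set the heavy drilling vice up for drilling: without touching its jaws, screw handle or the work clamped in it, walk it back between the cheeks by pushing its two front corners in turn, until its heel sits flush against the stop rail along its whole width. Then press the sprung knob of the hold-down down, turn it until the bar points straight out over the heel of the vice, and let it spring up and lock there. Keep the vice flat on its board and leave the other things where they lie.

Things in the scene. Friction and masses are not known exactly. Their poses are not given: they have to be found in the camera images.
- drill_vice: The heavy low drilling vice (1.3 to 2.2 kg), loose on the board. Dark steel base plate 105 mm deep (x), 160 wide (y), 24 high, too wide to grasp; it slides on its flat underside. Origin under the middle of the base; +x points to its heel (the rear edge, which goes against the stop rail), -x to its front.
- vice_jaws: What stands on the vice's base (same origin, axes), not to be touched: two jaws 110 mm wide, tops 46 mm above the board, a blank clamped between them, and the screw, standing out 33 mm from the middle of the front, 34 mm above the board, with a cross handle 36 mm to each side. Only the ends of the front face beyond the handle are clear. Behind the jaws a 24 mm deep ledge lies free along the heel.
- front_left (a point): Point to push at on the base's front face near its left corner: 68 mm left (+y of the vice) of the middle, 12 mm above the board. The face runs on 12 mm further outward. Axes as the vice.
- front_right (a point): The same at the right corner: 68 mm right of the middle, 12 mm above the board.
- heel_left (a point): Left rear corner of the vice's base, 80 mm left of the middle, 12 mm above the board.
- heel_right (a point): Right rear corner of the vice's base, 12 mm above the board.
- stop_rail: Dark steel stop rail, 25 mm high, on a wooden board whose top is 24 mm above the bench. Origin on the board mid-way along the rail's face (plane x = 0, 204 mm along y); +x points into the rail. At both ends a cheek of equal height stands forward 20 mm, inner sides at y = +-90 mm, then flares out to +-107 mm at 43 mm forward: 10 mm play each side of the vice. Vice home: its origin at x = -52.5 mm. Hold-down pivot at x = 22 mm, y = 0.
- hold_bar (a joint): Hold-down bar (40 mm long from its pivot, 14 wide, underside 27.5 mm above the board), rad: 0 = aside over the rail, toward its +y; grows counter-clockwise from above; 1.4 = end stop, straight forward (-x of the rail) over the vice's heel. A pin locks it near 0 and near 1.4; between, it turns only while the knob is pressed.
- hold_knob (a joint): How far the sprung black wing knob on the bar is pressed down, m: 0 up, 0.007 bottom. 3.6 N to start, 7.8 N at the bottom. From 0.005 on the pin is free, and knob and bar turn together (about 0.05 N m). Let go at the far end it springs up to 0 and locks the bar; let go on the way it stays down.
- knob_grip (a point): Centre of the knob's wing (11 mm thick, 40 long, 22 high), 84 mm above the board when up. Its x axis lies along the bar (pivot to tip) and across the thickness; its y axis along the wing. Pinch it from above across the thickness. A 21 mm sleeve under it reaches 50 mm above the board. The rear jaw is 46 mm from the pivot when the vice is home.
- phial: Bystander: small white glue phial, 21 mm across, 52 high, standing; origin under its middle.
- dop: Bystander: turned wooden dop, 30 mm across, 28 high, standing; origin under its middle.
- gouge: Bystander: carving gouge lying flat, 171 mm long, along its y axis; origin under its middle.
- graver: Bystander: graver with a mushroom handle, lying, 106 mm long along its y axis; origin under its middle.
- toggle: Bystander: small carved toggle, 29x30x22 mm; origin under its middle.
- drilled_block: Bystander: small drilled wooden block, 60x24x20 mm; origin under its middle.
- held_blank: The rough carving blank (39x49x27 mm) clamped in the vice's jaws.

How it is judged:
By the outcome, as a careful person would: the job done as asked, in the order asked, and still so for the second after the job is handed in, with the robot touching nothing.
It also fails if it takes over 72 s, if anything falls off the work surface, if the arm or the gripper's body presses on something with over 40 N, if the wrist force passes 120 N, or if a joint passes its speed limit or range.

## Working session

There is one attempt and no reset: what is moved stays moved. The work goes in short steps, Python scripts to look and compute and a tool call to move; the robot and the scene stay as the last step left them, time stands still between calls to the robot, and variables do not carry over. Pictures are saved under pics/ and viewed, at most 10 in all, crops included, and the job is handed in when it is done.

Besides the shell and the picture viewer there is one more tool, called after "Request:" as name(argument=value, ...) on one line, values as JSON. drive_tool: Moves the arm, as the interface text tells. Its arguments: {"type":"object","properties":{"rows":{"type":"array","items":{"type":"number"}},"squeeze":{"type":"number"}},"required":["rows"]}

```bash
mkdir -p pics; ls; python3 - <<'E'
from cell import readout,cams,arm
import cv2
print(readout.get_state(),arm.tcp_to_grasp)
for n in("side","top"):
    print(n,cams.camera_info(n)); cv2.imwrite(f"pics/{n}0.png",cams.read_camera(n)[:,:,::-1])
E
```

```text
pics
{'t': 0.0, 'joint_positions': array([ 1.25880918,  0.5220354 , -0.03631857,  1.59997013,  0.02121395,
        1.02110217, -0.11280984]), 'joint_velocities': array([ 0.00135091, -0.00032891,  0.00190504,  0.00048859, -0.00065776,
       -0.0036805 , -0.00131215]), 'effort': array([ 1.16408024e-03, -9.27090740e+01,  1.98064193e+00, -3.69937956e+01,
        1.80589012e-02,  8.12439364e-03,  1.60241092e-05]), 'ee_pos': array([ 0.14952828, -0.60651775,  0.23072607]), 'tcp_rot': array([ 9.92702367e-01,  1.20588938e-01, -1.15577882e-04, -5.52895411e-04]), 'ft_force': array([-0.55856411, -0.228384  ,  0.22075537]), 'wrist_torque': array([ 0.01364254, -0.02607872, -0.00686815]), 'finger_force': 0.0, 'grip_width': 0.9951055203187299} 0.0187
side {'fov_y': 45.352388400993874, 'cx': 280.0902456732041, 'cy': 209.279960392703, 'distortion': array([-0.16877221,  0.        ,  0.        ,  0.        ,  0.        ]), 'rvec': array([ 2.57087855, -0.76984738,  0.17719782]), 'tvec': array([-0.51458843,  0.34854453,  0.83317283])}
top {'fov_y': 53.64680498210288, 'cx': 271.9914894565328, 'cy': 216.1211415554621, 'distortion': array([-0.05756731,  0.        ,  0.        ,  0.        ,  0.        ]), 'rvec': array([ 2.16368533, -2.155226  ,  0.12933372]), 'tvec': array([0.0099194 , 0.61912082, 0.88103851])}
```

View pics/top0.png

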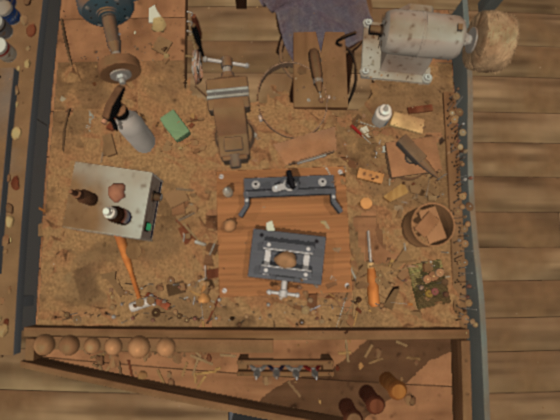

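View pics/side0.png

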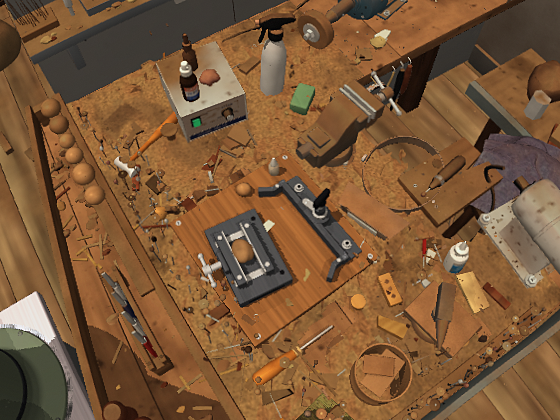

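The top view shows the rail at about (290,187) with the knob at (291,180). The vice is at (287,257), turned slightly, with its screw at (284,292). The side view shows the same layout. I'll enlarge both.

```bash
cat > h.py <<'E'
import numpy as np,cv2
from cell import readout,cams,arm
def cal(n):
    c=cams.camera_info(n); f=210/np.tan(np.radians(c["fov_y"]/2))
    return np.array([[f,0,c["cx"]],[0,f,c["cy"]],[0,0,1]]),c["distortion"],c["rvec"],c["tvec"]
def cast(n,px,z):
    K,d,r,t=cal(n); R=cv2.Rodrigues(r)[0]
    u=cv2.undistortPoints(np.array(px,float).reshape(-1,1,2),K,d).reshape(-1,2)
    D=np.c_[u,np.ones(len(u))]@R; C=-R.T@t
    return C+D*((np.broadcast_to(z,len(u))-C[2])/D[:,2])[:,None]
def proj(n,P):
    K,d,r,t=cal(n); return cv2.projectPoints(np.array(P,float).reshape(-1,1,3),r,t,K,d)[0].reshape(-1,2)
def crop(n,x,y,w,h,s,out,img=None):
    im=cams.read_camera(n)[:,:,::-1] if img is None else img
    cv2.imwrite(out,cv2.resize(im[y:y+h,x:x+w],None,fx=s,fy=s,interpolation=cv2.INTER_CUBIC)); return im
E
python3 - <<'E'
from h import *
crop("top",210,160,160,150,5/1.25,"pics/t1.png",cv2.imread("pics/top0.png"))
crop("side",180,160,200,150,4,"pics/s1.png",cv2.imread("pics/side0.png"))
for n in("top","side"):
    K,d,r,t=cal(n);print(-cv2.Rodrigues(r)[0].T@t)
E
```

```text
[0.50926461 0.01190604 0.94876006]
[ 0.39752544 -0.3410391   0.89784596]
```

View pics/t1.png

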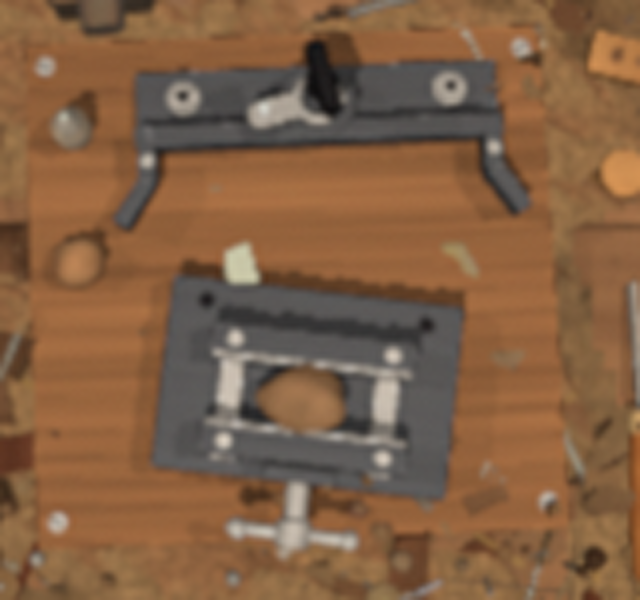

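View pics/s1.png

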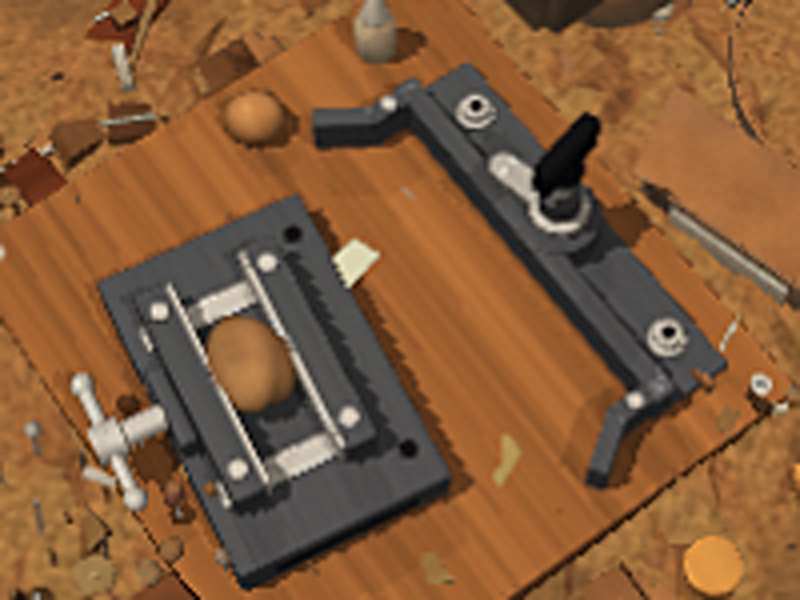

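The crops show these corners, in crop pixels:
- **Vice top, top view:** (177,276), (463,306), (442,498), (154,467).
- **Rail face:** runs from about (157,150) to (487,138).
- **Knob wing:** about (322,78).

Next I'll cast these to world points.

```bash
python3 - <<'E'
from h import *
np.set_printoptions(precision=4,suppress=True)
T=lambda p:np.array(p)/4.+[210,160]-0.375
S=lambda p:np.array(p)/4.+[180,160]-0.375
def rep(c):
    hl,hr,fr,fl=c[:,:2]; v=(hl+fl-hr-fr); print("vice c",c.mean(0),"yaw",np.degrees(np.arctan2(-v[0],v[1])),"w,d",np.linalg.norm(hl-hr),np.linalg.norm(hl-fl))
rep(cast("top",T([(177,276),(463,306),(442,498),(154,467)]),.048))
rep(cast("side",S([(300,197),(450,483),(245,575),(100,285)]),.048))
def rail(a,b,l):
    d=a-b;print(l,a,b,"mid",(a+b)/2,"yaw",np.degrees(np.arctan2(-d[0],d[1])),"len",np.hypot(d[0],d[1]))
rail(*cast("top",T([(157,150),(487,138)]),.024),"face bottom")
rail(*cast("top",T([(183,97),(450,88)]),.052),"screws top")
rail(*cast("side",S([(476,109),(668,336)]),.052),"screws side")
rail(*cast("top",T([(148,160),(493,146)]),.049),"cheek screws top")
rail(*cast("side",S([(389,103),(635,400)]),.049),"cheek screws side")
rail(*cast("top",T([(137,72),(495,62)]),.049),"rail back top")
print("flare tips",cast("top",T([(122,226),(522,210)]),.049))
# edge detection: intensity profile across rail face in top view
im=cv2.cvtColor(cv2.imread("pics/top0.png"),cv2.COLOR_BGR2HSV)
for x in (255,265,275,300,310,320): print(x,[tuple(im[y,x,1:]) and int(im[y,x,1]) for y in range(184,202)],[int(im[y,x,2]) for y in range(184,202)])
E
```

```text
vice c [ 0.5307 -0.0202  0.048 ] yaw -5.845164346784561 w,d 0.15637466489736268 0.10374739262793452
vice c [ 0.5308 -0.0219  0.048 ] yaw -6.498674878666552 w,d 0.15879227544813698 0.10316610564936575
face bottom [0.6636 0.0647 0.024 ] [ 0.6713 -0.1217  0.024 ] mid [ 0.6674 -0.0285  0.024 ] yaw 2.348679263770629 len 0.18649706592741291
screws top [0.6885 0.0491 0.052 ] [ 0.6941 -0.0976  0.052 ] mid [ 0.6913 -0.0243  0.052 ] yaw 2.2104677193381903 len 0.1468585281653704
screws side [0.6863 0.0421 0.052 ] [ 0.6927 -0.1048  0.052 ] mid [ 0.6895 -0.0313  0.052 ] yaw 2.493300570524756 len 0.14705735935214356
cheek screws top [0.6539 0.0681 0.049 ] [ 0.6624 -0.1213  0.049 ] mid [ 0.6582 -0.0266  0.049 ] yaw 2.5894794440470914 len 0.18961527533589034
cheek screws side [0.6539 0.0695 0.049 ] [ 0.6625 -0.121   0.049 ] mid [ 0.6582 -0.0257  0.049 ] yaw 2.578699979455944 len 0.1906869455213299
rail back top [0.703  0.0748 0.049 ] [ 0.7095 -0.1231  0.049 ] mid [ 0.7063 -0.0242  0.049 ] yaw 1.8818432185845542 len 0.19798865675228564
flare tips [[ 0.6174  0.0819  0.049 ]
 [ 0.627  -0.1367  0.049 ]]
[... 248 characters left out ...]
, 70, 57, 68, 86, 90, 89, 87, 74, 54, 80, 118, 138, 147, 149]
275 [19, 19, 15, 15, 20, 28, 32, 30, 24, 10, 3, 0, 62, 139, 152, 154, 152, 152] [79, 148, 198, 202, 190, 182, 177, 151, 97, 76, 78, 67, 62, 101, 139, 151, 149, 146]
300 [10, 10, 9, 11, 9, 11, 12, 12, 11, 11, 3, 56, 138, 152, 152, 153, 150, 153] [73, 79, 81, 71, 54, 67, 84, 86, 89, 91, 77, 64, 100, 138, 148, 145, 143, 145]
310 [9, 9, 10, 9, 5, 11, 12, 12, 9, 3, 17, 110, 145, 152, 153, 153, 153, 152] [86, 85, 77, 56, 56, 72, 83, 86, 86, 77, 61, 81, 121, 143, 145, 143, 142, 144]
320 [31, 29, 20, 9, 8, 9, 9, 9, 9, 0, 34, 133, 151, 154, 153, 154, 151, 151] [154, 133, 89, 56, 64, 81, 84, 84, 84, 70, 53, 92, 135, 146, 142, 139, 140, 142]
```

Request:
drive_tool(rows=[32.9,-20.4,0,0,0,-76.15,0,32.9,-20.4,0,0,0,-76.15,0,32.9,-20.4,0,0,0,-76.15,0,32.9,-20.4,0,0,0,-76.15,0,32.9,-20.4,0,0,0,-76.15,0,32.9,-20.4,0,0,0,-76.15,0,32.9,-20.4,0,0,0,-76.15,0,32.9,-20.4,0,0,0,-76.15,0,32.9,-20.4,0,0,0,-76.15,0,32.9,-20.4,0,0,0,-76.15,0,32.9,-20.4,0,0,0,-76.15,0,32.9,-20.4,0,0,0,-76.15,0], squeeze=40)

```text
t: 1.1
ee_pos: [0.4207, -0.3291, 0.231]
tcp_rot: [0.705, 0.709, 0.0, -0.0]
ft_force: [-0.4, -1.1, 0.2]
grip_width: 0.002
finger_force: 0.0
```

Request:
drive_tool(rows=[38.3,1.9,0,0,0,0,0,38.3,1.9,0,0,0,0,0,38.3,1.9,0,0,0,0,0,38.3,1.9,0,0,0,0,0,38.3,1.9,0,0,0,0,0,38.3,1.9,0,0,0,0,0,38.3,1.9,0,0,0,0,0,38.3,1.9,0,0,0,0,0,38.3,1.9,5,0,0,0,0,38.3,1.9,9,0,0,0,0,38.3,1.9,13,0,0,0,0,38.3,1.9,13,0,0,0,0])

```text
t: 2.1
ee_pos: [0.4374, 0.0534, 0.0978]
tcp_rot: [0.708, 0.706, -0.001, -0.001]
ft_force: [0.1, -1.1, -0.3]
grip_width: -0.0
finger_force: 0.0
```

```bash
python3 - <<'E'
from h import *
a=cv2.resize(cams.read_camera("top")[:,:,::-1][150:350,200:400],None,fx=2,fy=3)[:590,:]
b=cv2.resize(cams.read_camera("side")[:,:,::-1][140:340,150:350],None,fx=2,fy=3)[:590,:]
cv2.imwrite("pics/c2.png",np.hstack([a,b])); print(readout.get_state()["joint_positions"])
E
```

```text
[ 0.1508215   0.4980963  -0.51488655  2.15737804  0.43320626  0.59174564
 -0.68048045]
```

View pics/c2.png

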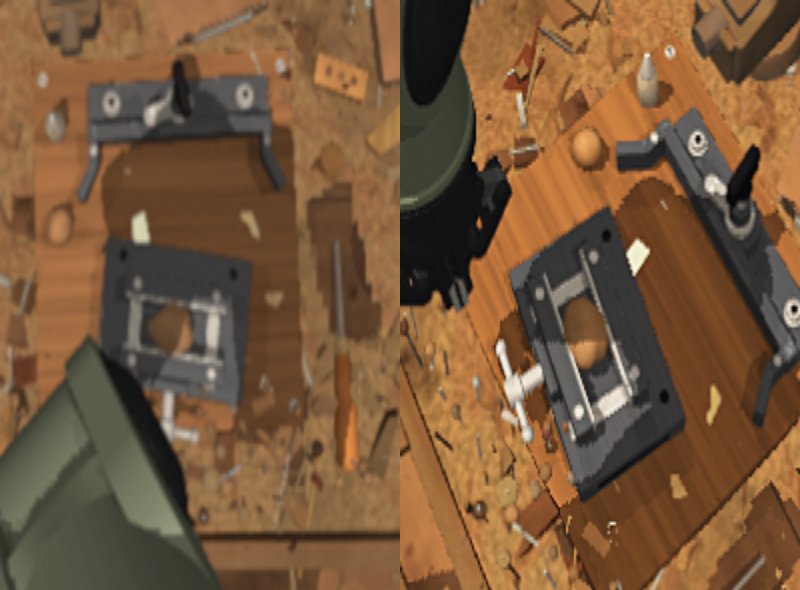

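Clear views of the rail and heel; the finger stands in front of the left corner, hidden by the arm.

Request:
drive_tool(rows=[0,0,3.5,0,0,0,0,0,0,6.8,0,0,0,0,0,1.5,6.8,0,0,0,0,0,2.2,6.8,0,0,0,0,0,2.7,6.8,0,0,0,0,0,3.1,6.8,0,0,0,0,0,3.5,6.8,0,0,0,0,0,3.9,6.8,0,0,0,0,0,4.3,6.8,0,0,0,0,0,4.6,6.8,0,0,0,0])

```text
t: 3.03
ee_pos: [0.4848, 0.0533, 0.0344]
tcp_rot: [0.707, 0.707, 0.0, -0.0]
ft_force: [-9.7, 3.8, 6.1]
grip_width: -0.003
finger_force: 5.0
```

```bash
cat > m.py <<'E'
from h import *
R0=np.array([.667,-.027]); ry=np.radians(2.4)
def heel(n="top",save=None,exp=None):
    im=cams.read_camera(n)[:,:,::-1].copy()
    if save: cv2.imwrite(save,im)
    hsv=cv2.cvtColor(im,cv2.COLOR_BGR2HSV); g=((hsv[:,:,1]<75)&(hsv[:,:,2]<125)).astype(float)
    # sample wood->grey going from rail face toward the front, in rail frame at vice-top height
    ex=np.array([np.cos(ry),np.sin(ry)]); ey=np.array([-ex[1],ex[0]])
    pts=[]
    for y in np.arange(-.062,.075,.003):
        xs=np.arange(-.012,-.10,-.0005)
        P=np.c_[R0+xs[:,None]*ex+y*ey,np.full(len(xs),.048)]
        uv=proj("top",P); v=cv2.remap(g.astype(np.float32),uv[:,0].astype(np.float32)[None],uv[:,1].astype(np.float32)[None],cv2.INTER_LINEAR)[0]
        i=0
        w=np.where(v<.3)[0]
        if len(w)==0: continue
        i=w[0]
        j=[k for k in range(i,len(v)-12) if v[k]>.5 and v[k:k+12].mean()>.8]
        if j: pts.append((xs[j[0]],y))
    p=np.array(pts,np.float32)
    vx,vy,x0,y0=cv2.fitLine(p,cv2.DIST_HUBER,0,.001,.001).ravel()
    k=vx/vy; xa=x0-k*y0
    res=np.abs(p[:,0]-(xa+k*p[:,1])); 
    print("heel x at rail y=0: %.1f mm, rel yaw %.2f deg, n %d, med res %.1f; x at y=+80 %.1f, -80 %.1f"%(xa*1e3,-np.degrees(np.arctan(k)),len(p),np.median(res)*1e3,(xa+.08*k)*1e3,(xa-.08*k)*1e3))
    return im
if __name__=="__main__": heel()
E
python3 - <<'E'
from m import *
heel(save="pics/a3.png")
E
```

```text
heel x at rail y=0: -79.3 mm, rel yaw -14.40 deg, n 42, med res 0.4; x at y=+80 -58.8, -80 -99.9
```

```bash
cat >> m.py <<'E'
E
python3 - <<'E'
s=open("m.py").read()
s=s.replace('    return im\n','''    # side edges 10 and 15 mm in front of the heel
    th=-np.arctan(k); c,sn=np.cos(th),np.sin(th); out=[]
    for dep in (.008,.014,.020):
        for sg in (1,-1):
            t=np.arange(.03,.13,.0005)*sg
            b=np.array([xa,0]); q=b+np.outer(t,[-sn,c])-dep*np.array([c,sn])
            P=np.c_[R0+q[:,:1]*ex+q[:,1:]*ey,np.full(len(t),.048)]; uv=proj("top",P).astype(np.float32)
            v=cv2.remap(g.astype(np.float32),uv[:,0][None],uv[:,1][None],cv2.INTER_LINEAR)[0]
            j=[i for i in range(20,len(v)-8) if v[i]<.5 and v[i:i+8].mean()<.2]
            out.append(t[j[0]] if j else np.nan)
    L,Rr=np.nanmedian(out[0::2]),np.nanmedian(out[1::2]); m=(L+Rr)/2
    cen=np.array([xa,0])+m*np.array([-sn,c])-.0525*np.array([c,sn])
    f=lambda u:R0+(cen+np.array([[c,-sn],[sn,c]])@u)@np.array([ex,ey])
    print("edges L %.1f R %.1f; centre in rail %s; world front_left %s front_right %s"%(L*1e3,Rr*1e3,(cen*1e3).round(1),f(np.array([-.0525,.068])).round(4),f(np.array([-.0525,-.068])).round(4)))
    return im
''')
open("m.py","w").write(s)
E
python3 m.py
```

```text
heel x at rail y=0: -78.9 mm, rel yaw -14.46 deg, n 42, med res 0.5; x at y=+80 -58.2, -80 -99.5
edges L 76.5 R -83.0; centre in rail [-130.5   10. ]; world front_left [0.4991 0.055 ] front_right [ 0.4706 -0.078 ]
```

Request:
drive_tool(rows=[0,-2,-1.5,0,0,0,0,0,-4.4,-5,0,0,0,0,-3,-4.6,-6.5,0,0,0,0,-7,-4.6,-6.5,0,0,0,0,-11,-4.6,-6.5,0,0,0,0,-13.1,-4.6,-5,0,0,0,0,-13.1,-4.6,-2,0,0,0,0,-13.1,-4,-0.2,0,0,0,0,-13.1,-3.2,-0.2,0,0,0,0,-13.1,-2.7,-0.2,0,0,0,0,-13.1,-2.2,-0.2,0,0,0,0,-13.1,-1.7,-0.2,0,0,0,0])

```text
t: 4.13
ee_pos: [0.4684, -0.0783, 0.0367]
tcp_rot: [0.707, 0.707, -0.0, 0.0]
ft_force: [-8.4, -3.5, 1.2]
grip_width: -0.002
finger_force: 3.2
```

Request:
drive_tool(rows=[0,0.5,0,0,0,0,0,0,1,0,0,0,0,0,0,1.4,0,0,0,0,0])

```text
t: 4.38
ee_pos: [0.4824, -0.0786, 0.0368]
tcp_rot: [0.707, 0.707, -0.0, 0.0]
ft_force: [-6.1, -3.9, 0.1]
grip_width: -0.0
finger_force: 3.0
```

```bash
python3 m.py
```

```text
heel x at rail y=0: -64.6 mm, rel yaw -5.22 deg, n 46, med res 0.5; x at y=+80 -57.3, -80 -71.9
edges L 90.5 R -69.0; centre in rail [-115.9   15.5]; world front_left [0.5014 0.0541] front_right [ 0.4947 -0.0817]
```

Request:
drive_tool(rows=[0,-2,-1.5,0,0,0,0,0,-2.4,-5,0,0,0,0,4,-2.4,-6,0,0,0,0,8,-2.2,-6,0,0,0,0,12,-2,-5.5,0,0,0,0,13.9,-1.5,-2.5,0,0,0,0,13.9,-1,0,0,0,0,0,13.9,0,0.4,0,0,0,0,13.8,0.6,0.4,0,0,0,0,13.6,1.2,0.4,0,0,0,0,13.3,1.8,0.4,0,0,0,0,13,2.4,0.4,0,0,0,0])

```text
t: 5.43
ee_pos: [0.507, 0.0516, 0.0332]
tcp_rot: [0.708, 0.707, 0.001, -0.0]
ft_force: [-5.4, 6.5, 0.1]
grip_width: -0.001
finger_force: 3.2
```

```bash
python3 m.py
```

```text
heel x at rail y=0: -52.9 mm, rel yaw -11.40 deg, n 46, med res 0.5; x at y=+80 -36.8, -80 -69.0
edges L 106.5 R -83.0; centre in rail [-102.    21.9]; world front_left [0.5229 0.066 ] front_right [ 0.5016 -0.0684]
```

Request:
drive_tool(rows=[0,-2,-1.5,0,0,0,0,0,-3,-5,0,0,0,0,-4,-3.7,-6,0,0,0,0,-8,-3.9,-6,0,0,0,0,-12,-3.9,-5.5,0,0,0,0,-12.6,-3.9,-2,0,0,0,0,-12.6,-3.2,0.2,0,0,0,0,-12.6,-2.4,0.2,0,0,0,0,-12.8,-1.8,0.2,0,0,0,0,-13.1,-1.2,0.2,0,0,0,0,-13.5,-0.6,0.2,0,0,0,0,-14,0.1,0.2,0,0,0,0])

```text
t: 6.48
ee_pos: [0.508, -0.0878, 0.0307]
tcp_rot: [0.707, 0.707, 0.0, 0.0]
ft_force: [-6.4, 3.3, 2.8]
grip_width: 0.004
finger_force: 2.9
```

```bash
sed -i 's|    L,Rr=np.nanmedian|    print(np.round(np.array(out)*1e3,1))\n    L,Rr=np.nanmedian|; s|m=(L+Rr)/2|m=(L+Rr)/2 if L-Rr<.164 else Rr+.0798|' m.py; python3 m.py
```

```text
heel x at rail y=0: -42.3 mm, rel yaw -0.84 deg, n 46, med res 0.4; x at y=+80 -41.1, -80 -43.5
[ 82. -76.  82. -76.  82. -77.]
edges L 82.0 R -76.0; centre in rail [-94.7   3.8]; world front_left [0.5178 0.0393] front_right [ 0.5216 -0.0966]
```

Request:
drive_tool(rows=[0,-2,-1.5,0,0,0,0,0,-2.4,-5,0,0,0,0,4,-2.4,-6,0,0,0,0,8,-2.2,-6,0,0,0,0,12,-2,-5.5,0,0,0,0,13.1,-1.8,-2,0,0,0,0,13.1,-1.2,0,0,0,0,0,13.1,-0.6,0,0,0,0,0,13.1,-0.2,0,0,0,0,0,13.1,0.3,0,0,0,0,0,13.1,0.8,0,0,0,0,0,13.1,1.3,0,0,0,0,0])

```text
t: 7.53
ee_pos: [0.5209, 0.0426, 0.0309]
tcp_rot: [0.708, 0.707, 0.0, 0.0]
ft_force: [-5.0, 3.4, -2.0]
grip_width: -0.001
finger_force: 2.4
```

```bash
python3 m.py
```

```text
heel x at rail y=0: -33.3 mm, rel yaw -6.94 deg, n 46, med res 0.5; x at y=+80 -23.6, -80 -43.0
[ 90.  -88.5 109.5 -86.5  97.  -87. ]
edges L 97.0 R -87.0; centre in rail [-86.3  -0.8]; world front_left [0.5339 0.0405] front_right [ 0.5231 -0.095 ]
```

Request:
drive_tool(rows=[0,-2,-1.5,0,0,0,0,0,-2.6,-5,0,0,0,0,-4,-2.8,-6,0,0,0,0,-8,-3,-6,0,0,0,0,-12,-3,-5.5,0,0,0,0,-13.5,-2.9,-2,0,0,0,0,-13.5,-2.2,0,0,0,0,0,-13.5,-1.4,0,0,0,0,0,-13.7,-0.8,0,0,0,0,0,-13.8,-0.2,0,0,0,0,0,-13.9,0.4,0,0,0,0,0,-14,1,0,0,0,0,0])

```text
t: 8.58
ee_pos: [0.5306, -0.0972, 0.0308]
tcp_rot: [0.707, 0.707, -0.0, 0.0]
ft_force: [-7.9, -2.9, 3.2]
grip_width: 0.002
finger_force: 4.1
```

```bash
python3 m.py
```

```text
heel x at rail y=0: -22.2 mm, rel yaw 1.28 deg, n 46, med res 0.5; x at y=+80 -24.0, -80 -20.4
[ 82.  -78.   82.  -78.5  80.5 -78. ]
edges L 82.0 R -78.0; centre in rail [-74.7   0.8]; world front_left [0.5356 0.0352] front_right [ 0.5443 -0.1005]
```

Request:
drive_tool(rows=[0,-2,-1.5,0,0,0,0,0,-2.6,-5,0,0,0,0,4,-2.6,-6,0,0,0,0,8,-2.5,-6,0,0,0,0,12,-2.5,-5.5,0,0,0,0,13.5,-2.3,-2,0,0,0,0,13.5,-1.7,0,0,0,0,0,13.5,-1.1,0,0,0,0,0,13.5,-0.6,0,0,0,0,0,13.5,-0.1,0,0,0,0,0,13.5,0.4,0,0,0,0,0,13.5,0.8,0,0,0,0,0])

```text
t: 9.63
ee_pos: [0.5392, 0.0376, 0.0311]
tcp_rot: [0.708, 0.707, 0.001, 0.0]
ft_force: [-5.2, 3.6, -2.1]
grip_width: -0.0
finger_force: 2.5
```

```bash
python3 m.py
```

```text
heel x at rail y=0: -60.1 mm, rel yaw 51.12 deg, n 32, med res 15.7; x at y=+80 -159.3, -80 39.1
[  nan -63.    nan -67.5   nan -70.5]
edges L nan R -67.5; centre in rail [-102.6  -33.1]; world front_left [ 0.4799 -0.0662] front_right [ 0.5893 -0.1471]m.py:36: RuntimeWarning: All-NaN slice encountered
  L,Rr=np.nanmedian(out[0::2]),np.nanmedian(out[1::2]); m=(L+Rr)/2 if L-Rr<.164 else Rr+.0798
```

Request:
drive_tool(rows=[0,-2,-1.5,0,0,0,0,0,-2.6,-5,0,0,0,0,-4,-2.8,-6,0,0,0,0,-8,-3,-6,0,0,0,0,-12,-3,-5.5,0,0,0,0,-13.5,-2.9,-2,0,0,0,0,-13.5,-2.2,0,0,0,0,0,-13.5,-1.4,0,0,0,0,0,-13.7,-0.8,0,0,0,0,0,-13.8,-0.2,0,0,0,0,0,-13.9,0.3,0,0,0,0,0,-13.9,0.8,0,0,0,0,0])

```text
t: 10.68
ee_pos: [0.5462, -0.1015, 0.0308]
tcp_rot: [0.707, 0.707, -0.001, 0.0]
ft_force: [-10.1, -5.5, 6.3]
grip_width: 0.002
finger_force: 5.0
```

```bash
sed -i 's/arange(-.012,/arange(-.0045,/' m.py; python3 m.py
```

```text
heel x at rail y=0: -60.6 mm, rel yaw 20.91 deg, n 32, med res 19.9; x at y=+80 -91.2, -80 -30.0
[ 41.  -86.   41.5   nan  87.5   nan]
edges L 41.5 R -86.0; centre in rail [-101.7  -39.5]; world front_left [ 0.4919 -0.0291] front_right [ 0.5457 -0.154 ]
```

Near the rail the line detector fails, so I'll look.

```bash
python3 - <<'E'
from h import *
crop("top",235,165,120,90,5,"pics/v4.png")
a=cv2.imread("pics/v4.png")
E
```

```text
(no output)
```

View pics/v4.png

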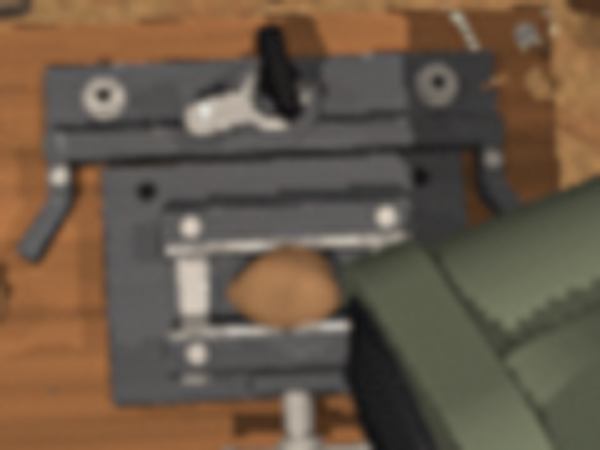

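The heel is almost at the rail, with a thin dark line from about (105,163) to (460,150). It sits central between the cheeks. I'll press the right corner home, then the left.

Request:
drive_tool(rows=[0,0.2,0,0,0,0,0,0,0.4,0,0,0,0,0,0,0.4,0,0,0,0,0])

```text
t: 11.03
ee_pos: [0.5495, -0.1015, 0.0306]
tcp_rot: [0.707, 0.707, -0.001, -0.0]
ft_force: [-10.5, -4.3, 6.7]
grip_width: -0.003
finger_force: 5.9
```

Request:
drive_tool(rows=[0,-2,-1.5,0,0,0,0,0,-2.6,-5,0,0,0,0,4,-2.6,-6,0,0,0,0,8,-2.5,-6,0,0,0,0,12,-2.5,-5.5,0,0,0,0,13.6,-2.3,-2,0,0,0,0,13.6,-1.7,0,0,0,0,0,13.6,-1.3,0,0,0,0,0,13.6,-0.9,0,0,0,0,0,13.6,-0.6,0,0,0,0,0,13.6,-0.6,0,0,0,0,0])

```text
t: 11.95
ee_pos: [0.5436, 0.0348, 0.0306]
tcp_rot: [0.707, 0.707, -0.001, -0.001]
ft_force: [-10.7, 4.0, -2.8]
grip_width: 0.0
finger_force: 5.0
```

Request:
drive_tool(rows=[0,0.15,0,0,0,0,0,0,0.3,0,0,0,0,0,0,0.3,0,0,0,0,0])

```text
t: 12.2
ee_pos: [0.5439, 0.0348, 0.0304]
tcp_rot: [0.707, 0.707, -0.002, -0.002]
ft_force: [-27.4, 6.7, 9.8]
grip_width: -0.001
finger_force: 13.9
```

Request:
drive_tool(rows=[0,0.15,0,0,0,0,0,0,0.3,0,0,0,0,0,0,0.3,0,0,0,0,0])

```text
t: 12.45
ee_pos: [0.5442, 0.0348, 0.0303]
tcp_rot: [0.707, 0.707, -0.005, -0.003]
ft_force: [-47.0, 7.1, 27.8]
grip_width: 0.001
finger_force: 23.9
```

Request:
drive_tool(rows=[0,-1.5,0,0,0,0,0,0,-3,-4,0,0,0,0,-4,-3,-6,0,0,0,0,-8,-3,-6,0,0,0,0,-12,-3,-5.5,0,0,0,0,-13.5,-2.9,-2,0,0,0,0,-13.5,-2.2,0,0,0,0,0,-13.5,-1.2,0,0,0,0,0,-13.5,-0.5,0,0,0,0,0,-13.5,0,0,0,0,0,0,-13.5,0.2,0,0,0,0,0,-13.5,0.2,0,0,0,0,0])

```text
t: 13.45
ee_pos: [0.55, -0.101, 0.0305]
tcp_rot: [0.707, 0.707, -0.002, -0.001]
ft_force: [-19.0, -3.7, 7.4]
grip_width: -0.002
finger_force: 9.4
```

Request:
drive_tool(rows=[0,0.2,0,0,0,0,0,0,0.4,0,0,0,0,0,0,0.4,0,0,0,0,0])

```text
t: 13.7
ee_pos: [0.5503, -0.1011, 0.0303]
tcp_rot: [0.707, 0.707, -0.005, -0.003]
ft_force: [-43.2, 0.7, 30.4]
grip_width: -0.003
finger_force: 22.3
```

Both corners are seated, and the slope between them matches the rail. I'll retract, turn the tool for the knob, and look.

Request:
drive_tool(rows=[0,-1.5,0,0,0,0,0,0,-3.5,-2,0,0,0,0,0,-4,-6,0,0,0,0,0,-4,-10,0,0,7,0,0,-4,-14,0,0,14,1,0,-4,-18,0,0,21,2,0,-4,-20,0,0,28,3,0,-4,-20,0,0,35,4,0,-4,-20,0,0,42,4,0,-4,-20,0,0,49,4,0,-4,-20,0,0,56,4,0,-4,-20,0,0,63,4])

```text
t: 14.7
ee_pos: [0.5166, -0.0998, 0.2314]
tcp_rot: [0.973, 0.231, 0.001, 0.0]
ft_force: [0.1, 0.4, -0.4]
grip_width: 0.468
finger_force: 0.0
```

Request:
drive_tool(rows=[0,0,0,0,0,7,4,0,0,0,0,0,14,4,0,0,0,0,0,21,4,0,0,0,0,0,24.5,4,0,0,0,0,0,24.5,4])

```text
t: 15.12
ee_pos: [0.5166, -0.0997, 0.2312]
tcp_rot: [1.0, 0.021, 0.001, 0.0]
ft_force: [-0.2, 0.4, 0.4]
grip_width: 0.472
finger_force: 0.0
```

```bash
python3 - <<'E'
from h import *
print(readout.get_state()["joint_positions"].round(2))
a=cv2.resize(cams.read_camera("top")[:,:,::-1][160:235,240:340],None,fx=4,fy=4,interpolation=2)
b=cv2.resize(cams.read_camera("side")[:,:,::-1][180:280,240:340],None,fx=4,fy=4,interpolation=2)
b[:0]=0
a=np.vstack([a,np.zeros((100,400,3),np.uint8)])
cv2.imwrite("pics/k5.png",np.hstack([a,b]))
P=[[.689,-.026,.119],[.689,-.026,.097],[.6640,-.0269,.049]]
print(((proj("top",P)-[240,160])*4).round(),((proj("side",P)-[240,180])*4+[400,0]).round())
E
```

```text
[ 0.3   0.38 -0.29  1.85  0.13  0.93 -1.58]
[[204.  69.]
 [202.  78.]
 [200. 141.]] [[731.  62.]
 [727.  85.]
 [678. 161.]]
```

View pics/k5.png

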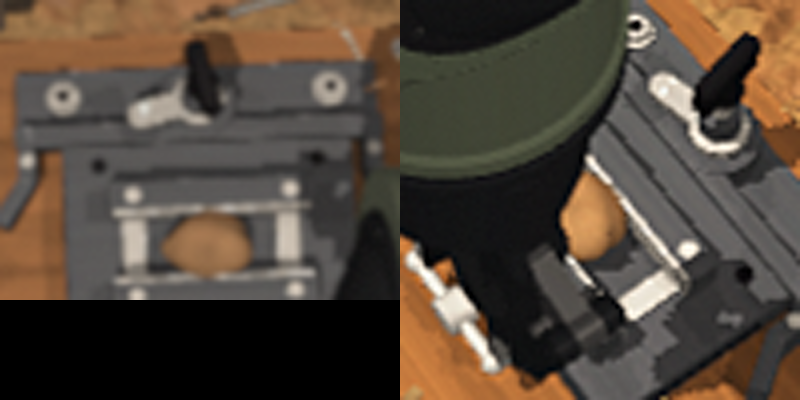

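The vice is flush along the rail. The knob wing is centred at about (203,76) in the top view and (727,75) in the side view, matching the computed pivot. The bar lies about 12° off +y. I'll go above it and turn the tool by −9.8°.

Request:
drive_tool(rows=[4,-1.5,0,0,0,-5,4,8,-3,0,0,0,-9.8,4,12,-5,3,0,0,-9.8,4,16,-6.2,6,0,0,-9.8,4,17.5,-6.6,8.6,0,0,-9.8,4,17.5,-6.6,8.6,0,0,-9.8,4,17.5,-6.6,8.6,0,0,-9.8,4])

```text
t: 15.8
ee_pos: [0.6879, -0.0251, 0.1403]
tcp_rot: [0.994, 0.109, -0.002, -0.001]
ft_force: [-0.6, -0.0, 0.4]
grip_width: 0.467
finger_force: 0.0
```

```bash
python3 - <<'E'
from h import *
a=cv2.resize(cams.read_camera("top")[:,:,::-1][150:235,240:340],None,fx=4,fy=4,interpolation=2)
b=cv2.resize(cams.read_camera("side")[:,:,::-1][165:265,240:340],None,fx=4,fy=4,interpolation=2)
a=np.vstack([a,np.zeros((60,400,3),np.uint8)])
cv2.imwrite("pics/k6.png",np.hstack([a,b]))
E
```

```text
(no output)
```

View pics/k6.png

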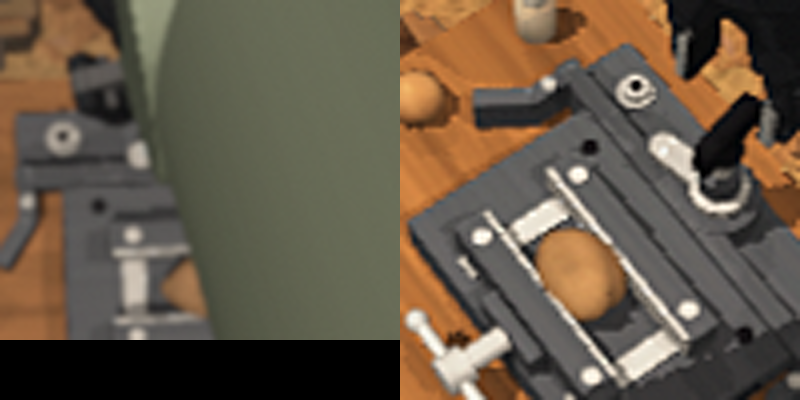

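The open fingers straddle the wing, tips at about (685,60) and (770,120), with the wing between them. I'll descend and close.

Request:
drive_tool(rows=[0,0,2,0,0,0,4,0,0,4,0,0,0,4,0,0,5.1,0,0,0,4,0,0,5.1,0,0,0,2.5,0,0,5.1,0,0,0,1,0,0,5.1,0,0,0,0.6,0,0,5.1,0,0,0,0.6,0,0,5.1,0,0,0,0.6], squeeze=50)

```text
t: 16.57
ee_pos: [0.6873, -0.0247, 0.0936]
tcp_rot: [0.994, 0.108, -0.0, -0.001]
ft_force: [-6.2, 8.2, -5.4]
grip_width: 0.175
finger_force: 48.8
```

Request:
drive_tool(rows=[0,0,0,0,0,0,0.6,0,0,0,0,0,0,0.6,0,0,0,0,0,0,0.6])

```text
t: 16.82
ee_pos: [0.6873, -0.0247, 0.0936]
tcp_rot: [0.994, 0.108, -0.0, -0.001]
ft_force: [-5.9, 7.3, -4.6]
grip_width: 0.182
finger_force: 48.8
```

```bash
python3 - <<'E'
from h import *
s=readout.get_state(); print(s["wrist_torque"],s["ft_force"],s["grip_width"],s["ee_pos"],s["tcp_rot"])
b=cv2.resize(cams.read_camera("side")[:,:,::-1][170:250,270:370],None,fx=7,fy=7,interpolation=2)
cv2.imwrite("pics/k7.png",b)
E
```

```text
[1.70452591 1.48111995 0.03709225] [-5.94067797  7.25453369 -4.56747638] 0.18167476045486042 [ 0.68732129 -0.02469666  0.0936171 ] [ 9.94167297e-01  1.07843278e-01 -4.50583096e-04 -1.00512573e-03]
```

View pics/k7.png

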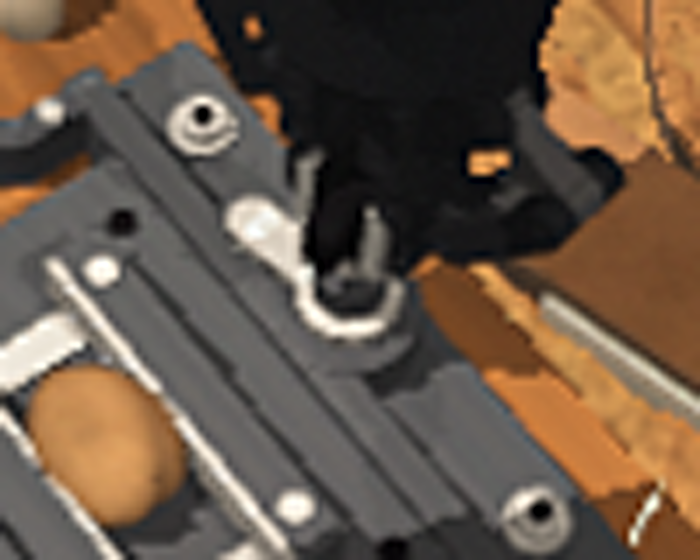

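The wing is pinched squarely, with no twisting moment, the fingers on both sides at about (310,190) and (370,230). Now I'll press.

Request:
drive_tool(rows=[0,0,0.2,0,0,0,0.6,0,0,0.4,0,0,0,0.6,0,0,0.6,0,0,0,0.6,0,0,0.8,0,0,0,0.6,0,0,0.8,0,0,0,0.6])

```text
t: 17.28
ee_pos: [0.6875, -0.0246, 0.0864]
tcp_rot: [0.994, 0.108, -0.0, -0.001]
ft_force: [-10.7, 9.3, 7.2]
grip_width: 0.176
finger_force: 50.6
```

Request:
drive_tool(rows=[-0.04,-0.06,0.1,0,0,0,0.6,-0.08,-0.12,0.15,0,0,0,0.6,-0.08,-0.12,0.15,0,0,0,0.6])

```text
t: 17.53
ee_pos: [0.6874, -0.0245, 0.0861]
tcp_rot: [0.994, 0.108, 0.001, -0.0]
ft_force: [-9.8, 4.8, 16.6]
grip_width: 0.178
finger_force: 51.5
```

Request:
drive_tool(rows=[-0.05,0,0,0,0,-4,0.6,-0.08,0,0,0,0,-8,0.6,-0.08,0,0,0,0,-12,0.6,-0.08,0,0,0,0,-16,0.6,-0.08,0,0,0,0,-20,0.6])

```text
t: 17.95
ee_pos: [0.6873, -0.0245, 0.0862]
tcp_rot: [0.96, 0.28, 0.002, -0.0]
ft_force: [-6.0, 5.5, 13.7]
grip_width: 0.177
finger_force: 51.0
```

```bash
python3 - <<'E'
from h import *
s=readout.get_state(); print(s["wrist_torque"],s["joint_positions"].round(2))
E
```

```text
[ 1.09993818  1.23678471 -0.04901574] [ 0.17  0.8  -0.37  1.51  0.34  0.89 -1.31]
```

Request:
drive_tool(rows=[0,0,0,0,0,-5,0.6,0,0,0,0,0,-10,0.6,0,0,0,0,0,-15,0.6,0,0,0,0,0,-20,0.6,0,0,0,0,0,-25,0.6,0,0,0,0,0,-30,0.6,0,0,0,0,0,-35,0.6,0,0,0,0,0,-40,0.6,0,0,0,0,0,-45,0.6,0,0,0,0,0,-50,0.6,0,0,0,0,0,-54,0.6,0,0,0,0,0,-57,0.6])

```text
t: 18.95
ee_pos: [0.6874, -0.0244, 0.0862]
tcp_rot: [0.71, 0.704, 0.002, 0.001]
ft_force: [-5.2, 6.3, 13.5]
grip_width: 0.179
finger_force: 51.0
```

```bash
python3 - <<'E'
from h import *
s=readout.get_state(); print(s["wrist_torque"],s["joint_positions"].round(2))
E
```

```text
[ 1.4182471   1.03111992 -0.08668763] [ 0.31  0.85 -0.6   1.5   0.55  0.96 -0.46]
```

Yaw is 89.5°. I'll turn on until the end stop shows in the moment.

Request:
drive_tool(rows=[0,0,0,0,0,-2,0.6,0,0,0,0,0,-4,0.6,0,0,0,0,0,-6,0.6,0,0,0,0,0,-6,0.6])

```text
t: 19.28
ee_pos: [0.6874, -0.0244, 0.0862]
tcp_rot: [0.673, 0.74, 0.002, 0.001]
ft_force: [-4.7, 6.5, 13.0]
grip_width: 0.178
finger_force: 51.0
```

```bash
python3 - <<'E'
from h import *
s=readout.get_state(); print(s["wrist_torque"],s["tcp_rot"])
E
```

```text
[ 1.49063111  0.99393675 -0.51550721] [0.67275745 0.739861   0.00157285 0.00080327]
```

It's at the end stop (moment −0.52 N m). I'll ease off by 1°, let the knob rise, then open.

Request:
drive_tool(rows=[0,0,-0.2,0,0,0.5,0.6,0,0,-0.4,0,0,1,0.6,0,0,-0.6,0,0,1,0.6,0,0,-0.75,0,0,1,0.6,0,0,-0.8,0,0,1,0.6,0,0,-0.8,0,0,1,0.6])

```text
t: 19.78
ee_pos: [0.6872, -0.0245, 0.0934]
tcp_rot: [0.68, 0.733, 0.001, 0.001]
ft_force: [-1.4, 6.0, 3.2]
grip_width: 0.179
finger_force: 49.6
```

Request:
drive_tool(rows=[0,0,0,0,0,0,2,0,0,0,0,0,0,4,0,0,0,0,0,0,4.5,0,0,0,0,0,0,4.5,0,0,-2,0,0,0,4.5,0,0,-5,0,0,0,4.5,0,0,-9,0,0,0,4.5,0,0,-13,0,0,0,4.5,0,-4,-14,0,0,0,4.5,0,-8,-14,0,0,0,4.5,0,-12,-14,0,0,0,4.5,4,-16,-14,0,0,0,4.5])

```text
t: 20.78
ee_pos: [0.5326, -0.0127, 0.2305]
tcp_rot: [0.683, 0.731, -0.002, 0.001]
ft_force: [0.9, 0.2, 0.0]
grip_width: 0.528
finger_force: 0.0
```

Request:
drive_tool(rows=[4,-3,0,0,0,0,4.5,8,-6,0,0,0,0,4.5,12,-8,0,0,0,0,4.5,16,-8,0,0,0,0,4.5,20,-8,0,0,0,0,4.5,20,-8,0,0,0,0,4.5])

```text
t: 21.28
ee_pos: [0.4389, 0.1911, 0.2318]
tcp_rot: [0.678, 0.735, 0.001, 0.0]
ft_force: [-0.4, 0.5, -0.3]
grip_width: 0.526
finger_force: 0.0
```

```bash
python3 - <<'E'
from h import *
a=cv2.resize(cams.read_camera("top")[:,:,::-1][155:255,240:340],None,fx=4,fy=4,interpolation=2)
b=cv2.resize(cams.read_camera("side")[:,:,::-1][170:270,250:350],None,fx=4,fy=4,interpolation=2)
cv2.imwrite("pics/e9.png",np.hstack([a,b]))
E
```

```text
(no output)
```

View pics/e9.png

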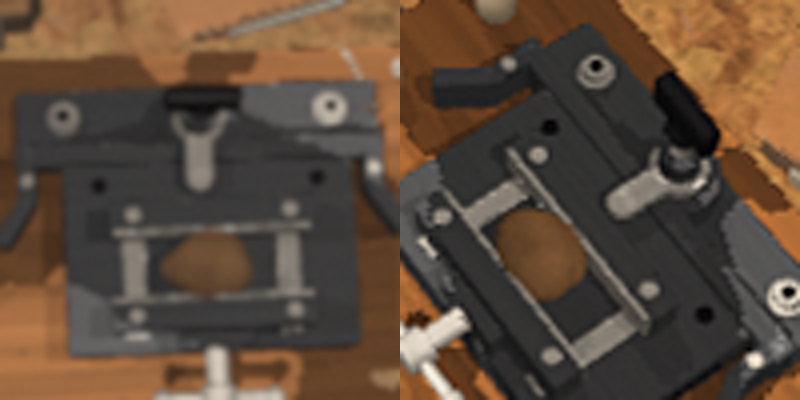

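The bar points straight out over the heel, its tip at about (200,185). The knob is up and the vice is flush and central.

```bash
python3 -c "
from cell import arm;print(arm.hand_in())"
```

```text
the job is handed in; nothing more can be done
None
```

The job is handed in: the vice's heel sits flush against the stop rail, and the hold-down bar points straight out over it with the knob sprung back up (about 21 s used; result not reported back).

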